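# Dispense one bobbin and push it onto the green patch

## Task

Press the yellow plunger of the bobbin dispenser all the way down once and let it come back up, so that a single red bobbin slides out onto the white tray. Then push that bobbin sideways along the tray with the fingertips, without picking it up, until it lies flat and wholly on the green patch. Only one bobbin may come out, and leave the thread spool, the oil bottle and the screwdriver where they are.

Things in the scene. Friction and masses are not known exactly. Their poses are not given: they have to be found in the camera images.
- dispenser: Fixed bobbin dispenser. Origin: on the table (z=0), on the axis of its upright magazine (36 x 36 mm, 69 mm high, holding 4 stacked bobbins). x points from the exit tray to the drive housing (away from the robot at yaw 0), y along the tray, z up. Grey drive housing: x 20 to 120 mm, 62 mm wide, 72 mm high, with the yellow plunger on top at x = 62 mm, y = 0.
- exit (a point): Point on the surface of the flat white exit tray (4 mm above the table), 60 mm in front of the magazine axis (dispenser x = -60 mm, y = 0), where a full press leaves the centre of the lowest bobbin. Tray: dispenser x -20 to -112 mm, y -135 to +135 mm; lips round it, 4 mm thick, tops 12 mm above the table. The next bobbin drops when the plunger rises; a second press would push it out.
- plunger_top (a point): Centre of the flat top of the plunger's yellow round head (36 mm across, 12 mm thick), 115 mm above the table when up; moves down with the plunger.
- plunger (a joint): Plunger travel, m: 0 = up (at rest), 0.020 = fully down against its stop. Pressing straight down; a spring returns it; the push needed grows from about 5 N to about 9 N, with a hard stop. Inside, the pusher moves about 3 mm for each mm of plunger.
- bobbin0: The lowest bobbin, the one that comes out: steel flanges with red thread, a disc 26 mm across and 12 mm high, flat side down, about 15 g. Origin: centre of its underside. It starts inside the magazine, 4 mm above the table. Slides on the tray with ordinary friction and stops when no longer pushed.
- bobbin1: One of the bobbins waiting above the lowest one in the magazine, same size and look as bobbin0; it stays inside the magazine. Origin: centre of its underside.
- bobbin2: One of the bobbins waiting above the lowest one in the magazine, same size and look as bobbin0; it stays inside the magazine. Origin: centre of its underside.
- bobbin3: One of the bobbins waiting above the lowest one in the magazine, same size and look as bobbin0; it stays inside the magazine. Origin: centre of its underside.
- green_patch: Green square marking 70 x 70 mm, flush with the tray's surface, at one end of the tray (88 mm left or right of the dispenser's centre line, 66 mm in front of the magazine axis); edges parallel to the dispenser's x and y. Origin: its centre. The bobbin must end here.
- orange_patch: Orange square marking of the same size, flush with the tray, at the tray's other end. Not used here.
- thread_spool: Bystander: standing blue thread spool with white flanges, 44 mm across, 56 mm high, beside one end of the tray. Origin: centre of its underside.
- oil_bottle: Bystander: amber oil bottle with black cap, 38 mm across, 85 mm high, standing beside the other end of the tray. Origin: centre of its underside.
- screwdriver: Bystander: screwdriver with a blue handle, 170 mm long, lying on the mat in front of the tray (on the robot's side), roughly parallel to it.

How it is judged:
By the outcome, as a careful person would: the job done as asked, in the order asked, and still so for the second after the job is handed in, with the robot touching nothing.
It also fails if it takes over 48 s, if anything falls off the work surface, if the arm or the gripper's body presses on something with over 40 N, if the wrist force passes 120 N, or if a joint passes its speed limit or range.

## Robot

A 7-joint arm with a two-finger parallel gripper is mounted at the origin on the work surface. World frame = base frame: x ahead of the robot, y to its left, z up, the work surface at z = 0. Lengths are in mm, angles in rad, forces in N, time in s.
With the tool pointing down it reaches from about 400 to 850 mm from the base axis. Payload 4.5 kg.
Tool frame: the origin (TCP) lies on the centre line of the jaws, within the pads' length; the fingertips stand 19 mm ahead of it and the grasp point (between the pads) is the TCP; x points along the fingers, y is the direction in which the jaws open and shut, and the axes are right-handed (so a half turn about x gives the same grasp; the last joint's range is limited). The gripper opens to 88 mm and grips with 3 to 60 N. Pads are 18 mm wide; open, the fingers measure 123 mm over their backs; the gripper's body (75 mm by 187 mm) begins 45 mm behind the grasp point.
Start: joints at [-1.272, 0.689, -0.195, 1.565, 0.157, 0.902, -0.215], TCP at [163.552, 603.243, 257.743] pointing down, gripper open.
Joint ranges: [-3.01, 3.01], [-0.46, 2.08], [-1.47, 1.51], [0.13, 2.56], [-1, 4.14], [0.04, 2.09], [-2.66, 2.66]. Speed limits (rad/s): [2.57, 2.57, 3.14, 3.14, 3.14, 3.14, 3.14].

## Interface

Orientations are given as a unit quaternion [x, y, z, w].
In Python, from workcell import readout, cams, order gives the robot as it stands.
- The arm moves only by the tool step_arm, never from a script. Its argument "plan" is a list of rows, each a list of 3 entries, a list of its own where there are three numbers: the turn, a rotation vector about the tool's x, y, z in rad, then the shift along the tool's x, y, z in mm, then the finger opening in mm, from 0 to 88.1. In form: [[[wx, wy, wz], [tx, ty, tz], grip], ...]. A call has 1 to 10 rows; each row is the pose to reach, as a shift and turn from the pose commanded when the call began, along the tool's axes at that moment; what a row does not reach only later rows make up. A row lasts 1/12 s, in which the tool goes at most 41.7 mm and 7.16 degrees, less where a joint would pass 70% of its speed; a pose out of reach is approached as far as the arm can. A call with a gripper value outside its range is refused whole. The fingers move at their own pace and stop on an object; the grip force is fixed at half the most. Time passes only in rows, so rows that repeat a pose let the fingers close. It gives the time, the measured TCP pose, the force and the opening at its end, in the units of the state.
- readout.observe(): the state, without advancing time (a new reading comes with each control period).
- cams.snapshot(name): name is "scene" or "top" or "wrist"; returns a dict with "color" (420x560x3 uint8, red, green, blue), "K" (3x3 intrinsics, pixels), "world_to_cam" (4x4, takes a point from world to camera coordinates). Camera axes: x right, y up, looking along -z (the intrinsics and any distortion apply to the point x, -y, -z); pixel columns grow to the right and rows downward; lengths in mm; the calibration is good to about 2 mm. The wrist camera is an equidistant fisheye: a pixel r from the principal point sees the ray r / f radians off the axis. A picture is of the moment at which its call begins. There is no depth.
- order.sign_off(): hands the job in, once; it reports no verdict.
The state is a dict: "time": time; "joint_pos": joint angles; "qd": joint speeds; "effort": joint torques, N m; "position": TCP position; "orientation": TCP orientation; "force": force on the tool from outside, world axes, zero at the start; "ft_torque": the same for the moment, N m; "width": opening from 0.0 (shut) to 1.0 (fully open).
Only numpy, scipy, OpenCV 4.12 (cv2) and the standard library are available. Lean on these libraries where they do the work, as an engineer would, in place of code of your own. Each camera call takes 0.05 s, during which the arm holds its last target.

## Working session

There is one attempt and no reset: what is moved stays moved. The work goes in short steps, Python scripts to look and compute and a tool call to move; the robot and the scene stay as the last step left them, time stands still between calls to the robot, and variables do not carry over. Pictures are saved under pics/ and viewed, and the job is handed in when it is done.

Besides the shell and the picture viewer there is one more tool, called after ">>>" by a JSON object that holds its "op" and its "data". step_arm: Moves the arm, as the interface text tells. Its arguments: {"type":"object","properties":{"plan":{"type":"array"}},"required":["plan"]}

```bash
mkdir -p pics; python3 - <<'E'
from workcell import readout,cams
import cv2
s=readout.observe();print({k:s[k] for k in('time','position','orientation','force','width')})
for n in('scene','top'):
    d=cams.snapshot(n);cv2.imwrite(f'pics/{n}0.png',d['color'][:,:,::-1]);print(n,d['K'],d['world_to_cam'])
E
```

```text
{'time': 0.0, 'position': array([163.47802947, 602.61251825, 256.8939364 ]), 'orientation': array([ 0.09265677,  0.70094771, -0.09398687,  0.70089479]), 'force': array([ 0.18228669,  0.07471265, -0.45277098]), 'width': 1.0015499057132997}
scene [[389.29551508   0.         270.39621103]
 [  0.         389.29551508 214.28212298]
 [  0.           0.           1.        ]] [[ 1.62831766e-01  9.86600965e-01  1.02153273e-02 -1.66978453e+02]
 [-5.74559541e-01  8.64000730e-02  8.13889649e-01  2.49575200e+02]
 [ 8.02101708e-01 -1.38396402e-01  5.80929674e-01 -1.27563393e+03]
 [ 0.00000000e+00  0.00000000e+00  0.00000000e+00  1.00000000e+00]]
top [[481.94072128   0.         280.04850087]
 [  0.         481.94072128 205.88086161]
 [  0.           0.           1.        ]] [[ 2.90970124e-02 -9.99521465e-01 -1.04978882e-02  6.38031867e+01]
 [ 9.94704167e-01  2.79178787e-02  9.89151759e-02 -5.89663862e+02]
 [-9.85747627e-02 -1.33204292e-02  9.95040493e-01 -1.07386160e+03]
 [ 0.00000000e+00  0.00000000e+00  0.00000000e+00  1.00000000e+00]]
```

View pics/scene0.png

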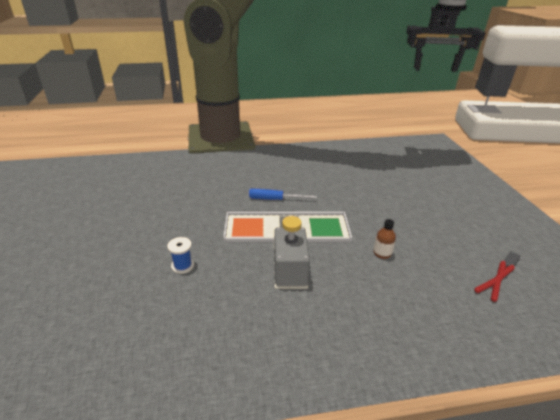

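View pics/top0.png

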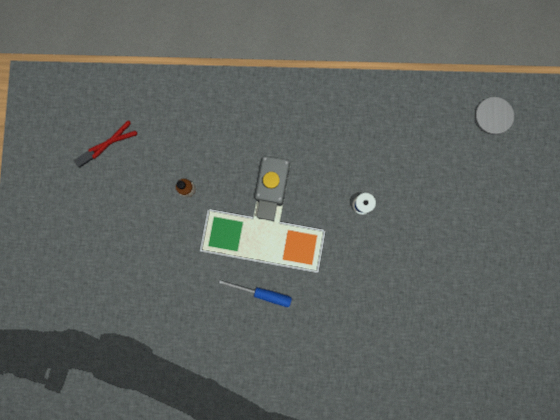

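The top view shows the plunger head at about (271,180), the green patch at (226,234) and the orange patch at (300,247). The bottle is at (184,187), the spool at (365,203), and the screwdriver runs from about (220,282) to (290,300). I'll measure these by casting rays.

```bash
cat > h.py <<'E'
import numpy as np,cv2
from workcell import readout,cams
from scipy.spatial.transform import Rotation as R
def ray(d,u,v):
    p=cv2.undistortPoints(np.array([[[u,v]]],float),d['K'],None)[0,0]
    W=np.array(d['world_to_cam']);Rm=W[:3,:3];c=-Rm.T@W[:3,3]
    return c,Rm.T@np.array([p[0],-p[1],-1])
def onz(d,u,v,z):
    c,r=ray(d,u,v);return c+r*(z-c[2])/r[2]
def blobs(d,lo,hi,amin=15):
    hsv=cv2.cvtColor(d['color'],cv2.COLOR_RGB2HSV)
    m=cv2.inRange(hsv,lo,hi)
    n,l,st,ce=cv2.connectedComponentsWithStats(m)
    return [(ce[i],st[i],l==i) for i in range(1,n) if st[i][4]>=amin]
COL=dict(green=((50,80,40),(80,255,255)),orange=((5,150,150),(17,255,255)),yellow=((20,130,120),(32,255,255)),blue=((105,120,60),(125,255,255)))
E
python3 - <<'E'
from h import *
for n in('top','scene'):
    d=cams.snapshot(n)
    for k,z in(('green',4),('orange',4),('yellow',115),('blue',15)):
        for ce,st,m in blobs(d,*COL[k]):
            if st[4]>20000 or not(120<ce[0]<420 and 150<ce[1]<320):continue
            print(n,k,ce.round(1),st,onz(d,*ce,z).round(1))
            if k in('green','orange'):
                c=cv2.findContours(m.astype('uint8'),0,2)[0][0]
                b=cv2.boxPoints(cv2.minAreaRect(c));P=np.array([onz(d,*q,4)[:2] for q in b]);print(P.round(0).tolist())
E
```

```text
top green [225.2 233.6] [209 217  34  34 848] [521.6 207.    4. ]
[[493.0, 246.0], [561.0, 235.0], [550.0, 168.0], [483.0, 179.0]]
top orange [299.4 247.1] [283 231  34  33 843] [495.3  33.3   4. ]
[[467.0, 72.0], [534.0, 62.0], [523.0, -5.0], [457.0, 5.0]]
top yellow [270.7 179.6] [263 172  16  16 212] [634.6 101.  115. ]
top blue [272.6 296.8] [254 288  38  19 402] [380.5  91.7  15. ]
scene green [325.2 227.1] [310 219  32  17 488] [522.  209.2   4. ]
[[487.0, 183.0], [497.0, 254.0], [555.0, 236.0], [545.0, 168.0]]
scene orange [247.3 226.7] [233 219  29  17 458] [494.1  34.7   4. ]
[[460.0, 5.0], [470.0, 70.0], [529.0, 61.0], [519.0, 0.0]]
scene yellow [291.3 223.3] [283 217  18  14 207] [641.1 100.8 115. ]
scene blue [265.3 193.7] [249 189  34  10 291] [380.1  93.3  15. ]
scene blue [181.5 260.5] [173 252  17  17 216] [ 598.8 -108.3   15. ]
```

```bash
cat >> h.py <<'E'
YH=np.array([0.1528,0.9883,0]);XH=np.array([0.9883,-0.1528,0]);O=np.array([573.4,110.9,0])
def D(x,y,z): return O+x*XH+y*YH+np.array([0,0,z])
def Rt(sign):
    x=np.array([0,0,-1.]);y=sign*YH
    return np.c_[x,y,np.cross(x,y)]
def rel(p,Rg=None):
    s=readout.observe();Rc=R.from_quat(s['orientation']).as_matrix()
    t=Rc.T@(p-np.array(s['position']))
    w=None if Rg is None else R.from_matrix(Rc.T@Rg).as_rotvec()
    return t.round(1),w if w is None else w.round(3)
def st():
    s=readout.observe();p=np.array(s['position']);q=p-O
    print('t',round(float(s['time']),2),'disp',(q@XH).round(1),(q@YH).round(1),p[2].round(1),'F',np.array(s['force']).round(1),'w',round(float(s['width']),3));return s
E
python3 - <<'E'
from h import *
s=st();print(R.from_quat(s['orientation']).as_matrix().round(3))
for g in(1,-1):print(rel(D(62,0,170),Rt(g)))
d=cams.snapshot('top')
for n,u,v,z in(('bottle',181,184,85),('spool',365,203,56),('sd tip',220,282,5)):
    q=onz(d,u,v,z)-O;print(n,q@XH,q@YH)
E
```

```text
t 0.2 disp -480.3 423.6 257.2 F [ 0.3  0.9 -0.3] w 0.997
[[-0.     0.262  0.965]
 [-0.001  0.965 -0.262]
 [-1.    -0.001  0.   ]]
(array([  87.7, -360.6,  585.9]), array([-0.111,  0.   ,  0.001]))
(array([  87.7, -360.6,  585.9]), array([ 3.03e+00,  2.00e-03, -0.00e+00]))
bottle 21.54942969477684 192.65412869674316
spool 56.69401924988724 -213.81044079453005
sd tip -177.58848248417613 77.2191867525067
```

>>> {"op": "step_arm", "data": {"plan": [[[-0.03,0,0],[0,-20,30],0],[[-0.06,0,0],[0,-40,65],0],[[-0.09,0,0],[0,-62,100],0],[[-0.111,0,0],[0,-84,136],0],[[-0.111,0,0],[0,-106,171],0],[[-0.111,0,0],[0,-128,207],0],[[-0.111,0,0],[0,-150,243],0],[[-0.111,0,0],[0,-172,279],0],[[-0.111,0,0],[0,-194,315],0],[[-0.111,0,0],[0,-210,341],0]]}}

```text
time: 1.08
position: [440.1, 307.9, 257.7]
orientation: [0.055, 0.705, -0.056, 0.705]
force: [0.3, 1.1, 0.5]
width: 0.268
```

```bash
python3 - <<'E'
from h import *
st();print(rel(D(62,0,170),Rt(1)))
E
```

```text
t 1.08 disp -161.9 174.4 257.7 F [0.3 1.1 0.5] w 0.268
(array([  88.2, -173.5,  224.4]), array([-0.003,  0.001,  0.001]))
```

>>> {"op": "step_arm", "data": {"plan": [[[0,0,0],[0,-30,38],0],[[0,0,0],[0,-55,71],0],[[0,0,0],[0,-80,103],0],[[0,0,0],[0,-105,135],0],[[0,0,0],[0,-130,168],0],[[0,0,0],[0,-150,194],0],[[0,0,0],[0,-173,224],0],[[0,0,0],[0,-173,224],0],[[0,0,0],[0,-173,224],0]]}}

```text
time: 1.83
position: [633.8, 102.9, 257.0]
orientation: [0.056, 0.705, -0.057, 0.705]
force: [-0.2, 0.2, -0.1]
width: 0.009
```

```bash
python3 - <<'E'
from h import *
st();print(rel(D(62,0,170),Rt(1)))
d=cams.snapshot('wrist');cv2.imwrite('pics/w1.png',d['color'][:,:,::-1])
E
```

```text
t 1.83 disp 60.9 1.3 257.0 F [-0.2  0.2 -0.1] w 0.009
(array([87. , -1.2,  1.1]), array([-0.006,  0.   ,  0.001]))
```

View pics/w1.png

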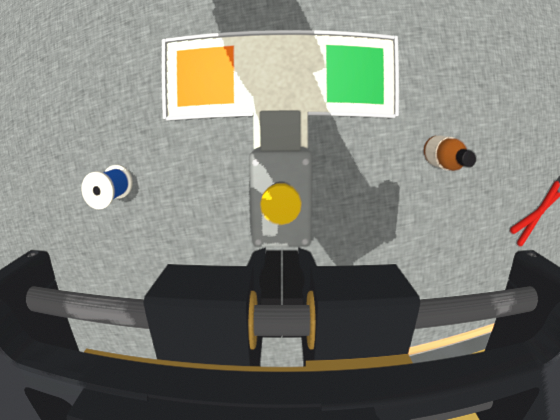

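The wrist view shows the yellow head at (281,204), centred under the closed fingers at about column 282. The tray is ahead of it with green on the right at (355,74). I'll descend to just above the head.

>>> {"op": "step_arm", "data": {"plan": [[[0,0,0],[25,-1,1],0],[[0,0,0],[55,-1,1],0],[[0,0,0],[85,-1,1],0],[[0,0,0],[105,-1,1],0],[[0,0,0],[115,-1,1],0],[[0,0,0],[118,-1,1],0],[[0,0,0],[118,-1,1],0],[[0,0,0],[118,-1,1],0]]}}

```text
time: 2.55
position: [634.0, 105.9, 141.1]
orientation: [0.054, 0.704, -0.054, 0.706]
force: [-0.4, 0.5, 0.2]
width: 0.005
```

```bash
python3 - <<'E'
from h import *
st();print(rel(D(62,0,134),Rt(1)))
d=cams.snapshot('scene');cv2.imwrite('pics/s1.png',cv2.resize(d['color'][150:330,180:420,::-1],None,fx=3,fy=3))
E
```

```text
t 2.55 disp 60.7 4.3 141.1 F [-0.4  0.5  0.2] w 0.005
(array([ 7.1, -4.4,  1.3]), array([ 0.   ,  0.002, -0.001]))
```

View pics/s1.png

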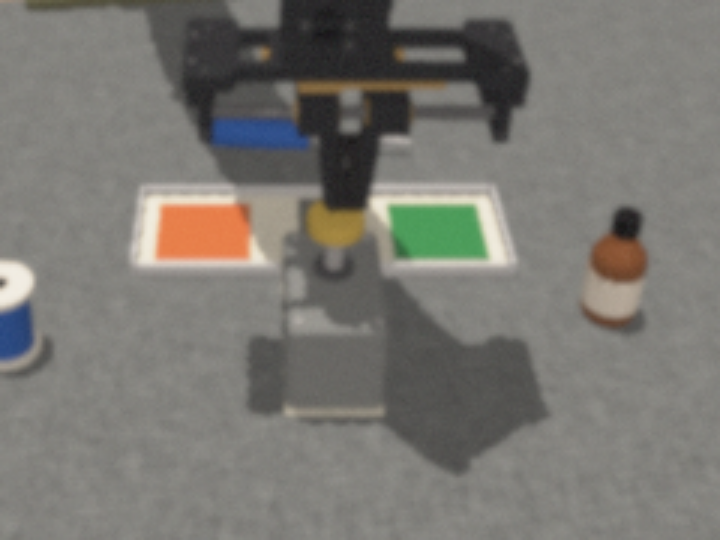

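The closed fingers are just above the yellow head at about (340,215), slightly to its right, which agrees with the measured 4 mm y offset. I'll correct that and press slowly.

>>> {"op": "step_arm", "data": {"plan": [[[0,0,0],[0,-4,1],0],[[0,0,0],[4,-4,1],0],[[0,0,0],[7,-4,1],0],[[0,0,0],[9,-4,1],0],[[0,0,0],[11,-4,1],0],[[0,0,0],[13,-4,1],0],[[0,0,0],[15,-4,1],0],[[0,0,0],[17,-4,1],0],[[0,0,0],[18,-4,1],0],[[0,0,0],[18,-4,1],0]]}}

```text
time: 3.43
position: [634.6, 100.1, 122.6]
orientation: [0.054, 0.704, -0.055, 0.706]
force: [-0.5, -1.5, 5.3]
width: 0.004
```

```bash
python3 - <<'E'
from h import *
st();print(rel(D(62,0,114),Rt(1)))
E
```

```text
t 3.43 disp 62.1 -1.4 122.6 F [-0.5 -1.5  5.3] w 0.004
(array([ 8.6,  1.4, -0.1]), array([-0.001,  0.002,  0.   ]))
```

>>> {"op": "step_arm", "data": {"plan": [[[0,0,0],[1.5,0,0],0],[[0,0,0],[3,0,0],0],[[0,0,0],[4.5,0,0],0],[[0,0,0],[6,0,0],0],[[0,0,0],[7.5,0,0],0],[[0,0,0],[8.5,0,0],0],[[0,0,0],[8.5,0,0],0]]}}

```text
time: 4.02
position: [634.5, 100.1, 114.5]
orientation: [0.054, 0.704, -0.055, 0.706]
force: [-1.7, -1.3, 9.6]
width: 0.006
```

```bash
python3 - <<'E'
from h import *
st()
E
```

```text
t 4.02 disp 62.1 -1.4 114.5 F [-1.7 -1.3  9.6] w 0.006
```

Almost at the stop, so I'll push a little further until the force rises sharply.

>>> {"op": "step_arm", "data": {"plan": [[[0,0,0],[1,0,0],0],[[0,0,0],[2,0,0],0],[[0,0,0],[2,0,0],0]]}}

```text
time: 4.27
position: [634.6, 100.1, 114.4]
orientation: [0.054, 0.704, -0.055, 0.706]
force: [-4.7, -2.6, 22.0]
width: 0.008
```

```bash
python3 - <<'E'
from h import *
st()
d=cams.snapshot('top');cv2.imwrite('pics/t2.png',cv2.resize(d['color'][150:300,170:380,::-1],None,fx=3,fy=3))
E
```

```text
t 4.27 disp 62.2 -1.3 114.4 F [-4.7 -2.6 22. ] w 0.008
```

View pics/t2.png

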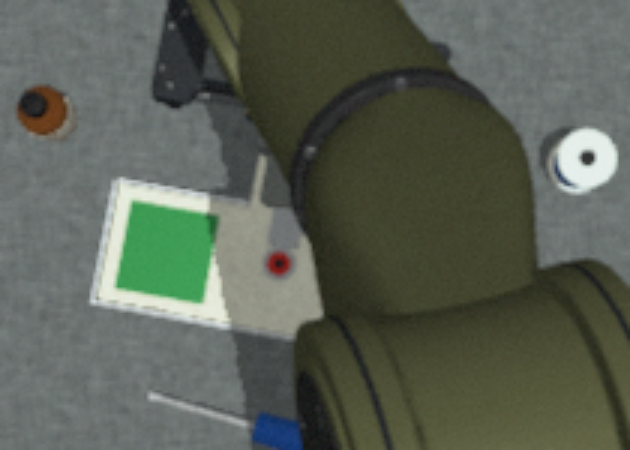

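The force rose to 22 N at TCP z 114.4, so the plunger is on its stop. The red bobbin is out at crop pixel (278,263). I'll lift straight up.

>>> {"op": "step_arm", "data": {"plan": [[[0,0,0],[-4,0,0],0],[[0,0,0],[-9,0,0],0],[[0,0,0],[-15,0,0],0],[[0,0,0],[-21,0,0],0],[[0,0,0],[-28,0,0],0],[[0,0,0],[-45,0,0],0],[[0,0,0],[-65,0,0],0],[[0,0,0],[-75,0,0],0],[[0,0,0],[-75,0,0],0]]}}

```text
time: 5.07
position: [634.9, 101.7, 188.4]
orientation: [0.055, 0.704, -0.053, 0.706]
force: [0.9, 0.4, 0.1]
width: 0.005
```

```bash
python3 - <<'E'
from h import *
st();print(rel(D(-62,-48,190),Rt(1)))
d=cams.snapshot('wrist');cv2.imwrite('pics/w3.png',d['color'][:,:,::-1])
d=cams.snapshot('top');cv2.imwrite('pics/t3.png',d['color'][:,:,::-1])
for ce,s,m in blobs(d,(0,130,60),(6,255,255),5)+blobs(d,(172,130,60),(180,255,255),5):
    q=onz(d,*ce,16);print(ce.round(1),s,q.round(1),(q-O)@XH,(q-O)@YH)
E
```

```text
t 5.07 disp 62.1 0.3 188.4 F [0.9 0.4 0.1] w 0.005
(array([  -2.1,  -48.4, -124.1]), array([-0.   ,  0.003, -0.002]))
[112.1 139.9] [ 89 121  48  38 400] [734.2 481.4  16. ] 102.26147288760266 390.72629201746133
[262.3 237.5] [259 235   7   6  29] [514.7 119.5  16. ] -59.36459999490154 -0.44356314666938246
```

View pics/w3.png

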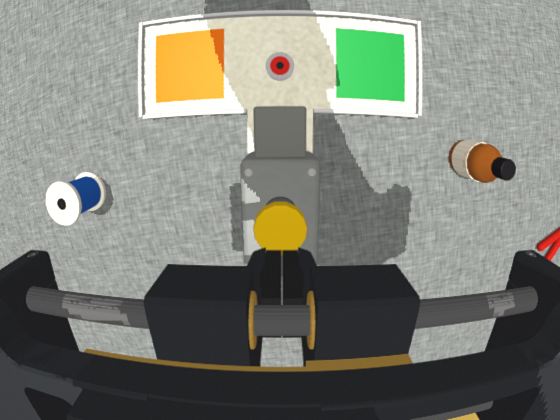

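The plunger is back up at (280,228). A single red bobbin lies at (280,66) on the tray, measured at dispenser (-59.4,-0.4) against an expected (-60,0). I'll move to its orange side.

>>> {"op": "step_arm", "data": {"plan": [[[0,0,0],[0,-10,-25],0],[[0,0,0],[0,-22,-55],0],[[0,0,0],[0,-34,-85],0],[[0,0,0],[0,-44,-110],0],[[0,0,0],[0,-48,-124],0],[[0,0,0],[30,-48,-124],0],[[0,0,0],[65,-48,-124],0],[[0,0,0],[100,-48,-124],0],[[0,0,0],[120,-48,-124],0],[[0,0,0],[120,-48,-124],0]]}}

```text
time: 6.0
position: [500.5, 72.0, 61.8]
orientation: [0.053, 0.708, -0.055, 0.702]
force: [0.1, 0.2, -0.2]
width: 0.009
```

```bash
python3 - <<'E'
from h import *
st();print(rel(D(-62,-48,28),Rt(1)))
d=cams.snapshot('wrist');cv2.imwrite('pics/w4.png',d['color'][:,:,::-1])
E
```

```text
t 6.0 disp -66.1 -49.6 61.8 F [ 0.1  0.2 -0.2] w 0.009
(array([33.7,  1.7,  4.4]), array([ 0.001, -0.008,  0.003]))
```

View pics/w4.png

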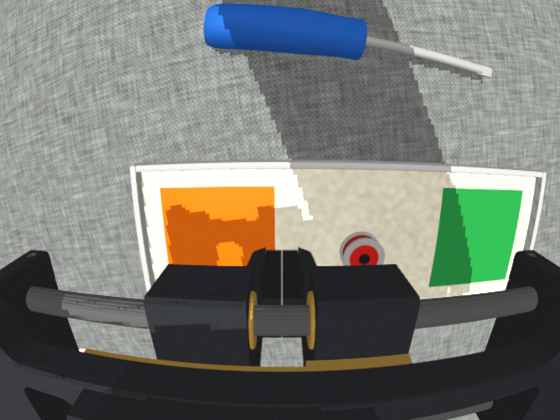

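The closed fingertips are at about (282,255), left of the bobbin at (363,257), and clear of the screwdriver and lips. I'll go down to about 6 mm above the tray surface.

>>> {"op": "step_arm", "data": {"plan": [[[0,0,0],[10,1,4],0],[[0,0,0],[20,1,4],0],[[0,0,0],[28,1,4],0],[[0,0,0],[32,1,4],0],[[0,0,0],[32,1,4],0],[[0,0,0],[32,1,4],0]]}}

```text
time: 6.55
position: [507.9, 72.7, 34.3]
orientation: [0.054, 0.705, -0.054, 0.705]
force: [0.1, 0.3, -0.4]
width: 0.01
```

```bash
python3 - <<'E'
from h import *
st();print(rel(D(-61,57,29),Rt(1)))
d=cams.snapshot('wrist');cv2.imwrite('pics/w5.png',d['color'][:,:,::-1])
E
```

```text
t 6.55 disp -58.9 -47.7 34.3 F [ 0.1  0.3 -0.4] w 0.01
(array([  5.3, 104.7,  -2.2]), array([-0., -0.,  0.]))
```

View pics/w5.png

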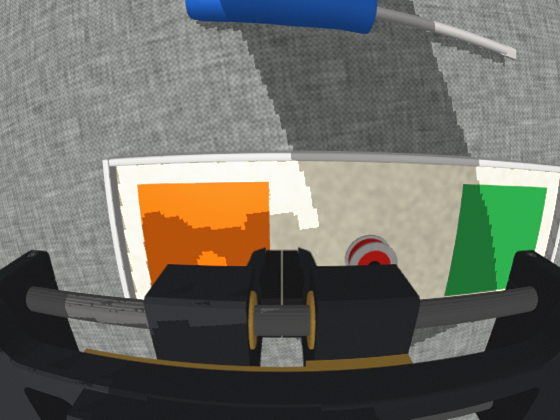

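The tips are still at 15 mm and need 5 mm more. The bobbin is at (372,258), to the right. I'll lower, then start the push slowly.

>>> {"op": "step_arm", "data": {"plan": [[[0,0,0],[3,0,-2],0],[[0,0,0],[5.5,0,-2],0],[[0,0,0],[5.5,3,-2],0],[[0,0,0],[5.5,7,-2],0],[[0,0,0],[5.5,11,-2],0],[[0,0,0],[5.5,15,-2],0],[[0,0,0],[5.5,19,-2],0],[[0,0,0],[5.5,23,-2],0],[[0,0,0],[5.5,27,-2],0],[[0,0,0],[5.5,31,-2],0]]}}

```text
time: 7.43
position: [510.8, 104.1, 28.7]
orientation: [0.054, 0.705, -0.054, 0.705]
force: [-0.1, -1.7, 0.3]
width: 0.008
```

```bash
python3 - <<'E'
from h import *
st();print(rel(D(-61,57,29),Rt(1)))
for n in('wrist','scene'):
    d=cams.snapshot(n);c=d['color'][:,:,::-1]
    if n=='scene': c=cv2.resize(c[150:330,180:420],None,fx=3,fy=3)
    cv2.imwrite(f'pics/{n}6.png',c)
E
```

```text
t 7.43 disp -60.8 -16.2 28.7 F [-0.1 -1.7  0.3] w 0.008
(array([-0.3, 73.2, -0.2]), array([-0.,  0., -0.]))
```

View pics/wrist6.png

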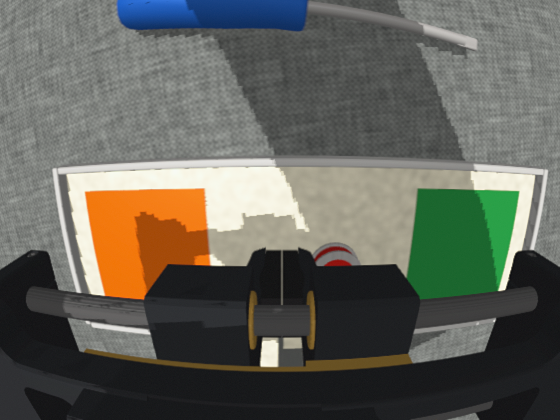

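View pics/scene6.png

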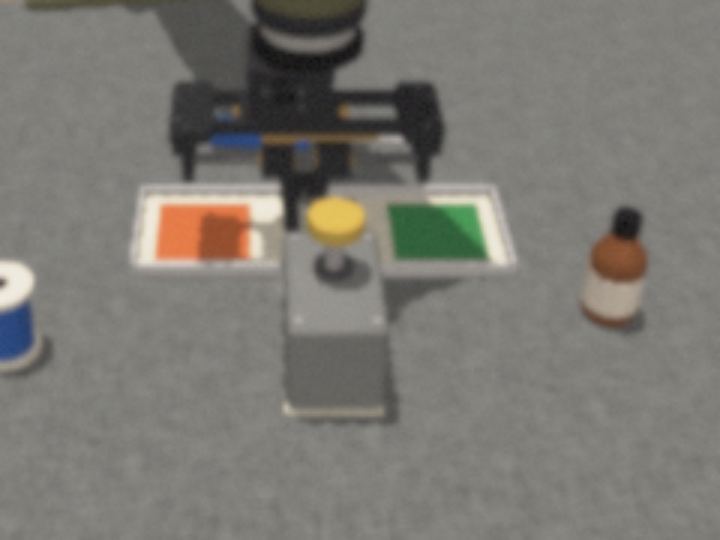

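The finger's outer face touches the bobbin at (337,255), with about 1.7 N in y. I'll continue straight along the tray.

>>> {"op": "step_arm", "data": {"plan": [[[0,0,0],[0,5,0],0],[[0,0,0],[0,10,0],0],[[0,0,0],[0,15,0],0],[[0,0,0],[0,20,0],0],[[0,0,0],[0,25,0],0],[[0,0,0],[0,30,0],0],[[0,0,0],[0,35,0],0],[[0,0,0],[0,40,0],0],[[0,0,0],[0,43,0],0],[[0,0,0],[0,43,0],0]]}}

```text
time: 8.37
position: [517.5, 147.4, 28.7]
orientation: [0.054, 0.705, -0.054, 0.705]
force: [-0.2, 0.9, -0.3]
width: -0.0
```

```bash
python3 - <<'E'
from h import *
st();print(rel(D(-61,57,29),Rt(1)))
for n in('wrist','top'):
    d=cams.snapshot(n);c=d['color'][:,:,::-1]
    if n=='top': c=cv2.resize(c[150:300,170:380],None,fx=3,fy=3)
    cv2.imwrite(f'pics/{n}7.png',c)
    if n=='top':
      for ce,s,m in blobs(d,(0,130,60),(6,255,255),5)+blobs(d,(172,130,60),(180,255,255),5):
        q=onz(d,*ce,16);print(ce.round(1),s,(q-O)@XH,(q-O)@YH)
E
```

```text
t 8.37 disp -60.8 27.5 28.7 F [-0.2  0.9 -0.3] w -0.0
(array([-0.2, 29.5, -0.2]), array([ 0.001,  0.   , -0.001]))
[112.2 139.8] [ 88 121  49  38 394] 102.56490143732921 390.5441842475283
```

View pics/wrist7.png

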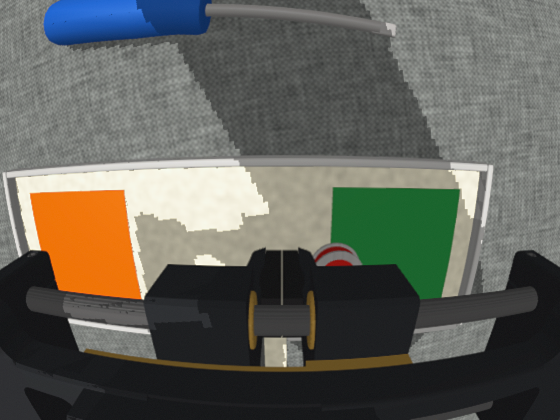

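View pics/top7.png

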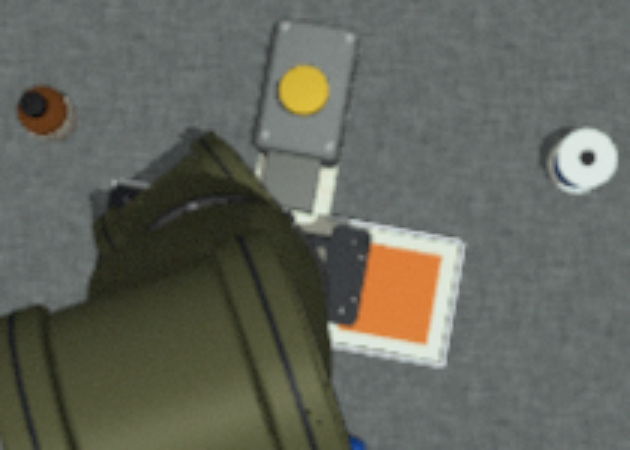

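In the wrist view the bobbin stays fixed against the finger at (338,255) and is entering the green patch, whose left edge is at column 332. About 31 mm remain.

>>> {"op": "step_arm", "data": {"plan": [[[0,0,0],[0,5,0],0],[[0,0,0],[0,10,0],0],[[0,0,0],[0,15,0],0],[[0,0,0],[0,20,0],0],[[0,0,0],[0,25,0],0],[[0,0,0],[0,29,0],0],[[0,0,0],[0,31,0],0],[[0,0,0],[0,31,0],0]]}}

```text
time: 9.13
position: [522.2, 177.7, 28.7]
orientation: [0.054, 0.705, -0.054, 0.705]
force: [-0.3, -0.0, -0.3]
width: 0.005
```

```bash
python3 - <<'E'
from h import *
st()
d=cams.snapshot('wrist');cv2.imwrite('pics/w8.png',d['color'][:,:,::-1])
E
```

```text
t 9.13 disp -60.8 58.2 28.7 F [-0.3 -0.  -0.3] w 0.005
```

View pics/w8.png

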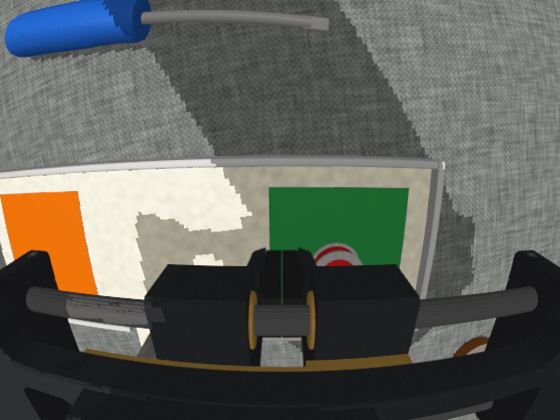

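The bobbin at column 338 is centred between the green patch's edges (269 to 408). I'll back off, lift and move towards the orange side to clear the view.

>>> {"op": "step_arm", "data": {"plan": [[[0,0,0],[0,-5,0],0],[[0,0,0],[0,-12,0],0],[[0,0,0],[0,-15,0],0],[[0,0,0],[-25,-15,0],0],[[0,0,0],[-60,-15,0],0],[[0,0,0],[-100,-30,0],0],[[0,0,0],[-140,-65,0],0],[[0,0,0],[-170,-100,0],0],[[0,0,0],[-190,-140,0],0],[[0,0,0],[-190,-180,0],0]]}}

```text
time: 10.02
position: [498.0, 13.7, 219.1]
orientation: [0.054, 0.703, -0.053, 0.707]
force: [0.8, -0.6, -0.6]
width: 0.008
```

>>> {"op": "step_arm", "data": {"plan": [[[0,0,0],[0,-40,0],0],[[0,0,0],[0,-80,0],0],[[0,0,0],[0,-120,0],0],[[0,0,0],[0,-120,0],0],[[0,0,0],[0,-120,0],0]]}}

```text
time: 10.43
position: [477.1, -108.2, 215.8]
orientation: [0.057, 0.705, -0.058, 0.704]
force: [0.1, 0.9, -0.3]
width: 0.004
```

```bash
python3 - <<'E'
from h import *
st()
for n in('top','scene'):
    d=cams.snapshot(n);c=d['color'][:,:,::-1]
    cv2.imwrite(f'pics/{n}9.png',cv2.resize(c[140:320,160:400],None,fx=3,fy=3))
    for ce,s,m in blobs(d,(0,130,60),(6,255,255),4)+blobs(d,(172,130,60),(180,255,255),4):
        q=onz(d,*ce,16);print(n,ce.round(1),s,((q-O)@XH).round(1),((q-O)@YH).round(1))
    for k,z in(('blue',15),('yellow',115)):
      for ce,s,m in blobs(d,*COL[k]): print(k,ce.round(1),s[4])
E
```

```text
t 10.43 disp -61.7 -231.2 215.8 F [ 0.1  0.9 -0.3] w 0.004
top [112.4 139.6] [ 89 121  48  38 391] 103.0 390.1
top [225.7 230.8] [223 228   7   7  33] -59.5 85.7
blue [272.6 296.8] 401
yellow [270.6 179.6] 214
scene [325.4 224.1] [323 223   6   3  15] -61.2 88.0
scene [325.  229.6] [322 229   7   2   7] -41.0 84.6
scene [495.8 280.4] [475 261  39  40 438] 114.4 387.9
blue [265.3 193.7] 287
blue [181.5 260.5] 218
yellow [291.3 223.4] 206
```

View pics/top9.png

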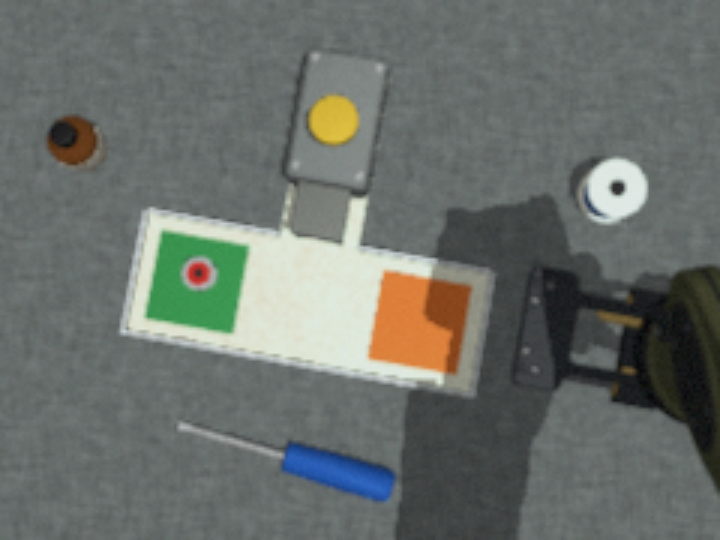

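View pics/scene9.png

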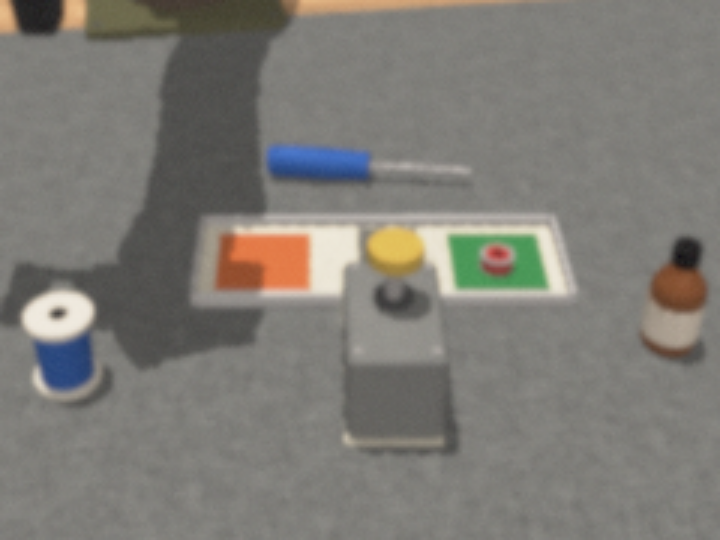

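The top crop shows the single bobbin flat at (199,273), well inside the green patch. It measures dispenser (-59.5,85.7) against the patch centre (-66,88). The bystanders' pixels are unchanged and the plunger is up. I'll hand the job in.

```bash
python3 -c "
from workcell import order;print(order.sign_off())"
```

```text
the job is handed in; nothing more can be done
None
```

The bobbin is flat and wholly on the green patch, and the job is handed in at about 10.5 s of the 48 s allowed. I pressed the plunger once with the closed fingertips until it hit its stop (22 N at the wrist, 20 mm down). I then let it come back up and pushed the single red bobbin along the tray with the outside of the closed fingers, without gripping it.

**Bobbin position:** the top camera puts it at dispenser (-59.5, 85.7) mm, about 7 mm from the patch centre at (-66, 88); up to 22 mm in x and in y would still be wholly on the patch. The scene camera gave (-61.2, 88.0). It also gave a second, smaller red patch, which I took to be the near side of the same bobbin.

**Everything else:** only one bobbin is on the tray, and the plunger is up. The measured colour positions of the screwdriver and spool match the start. The bottle I checked only by eye, and it looks unmoved. The arm ended clear of everything, and no check failed.

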